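# Hand-spin check of a bench polisher's platen

## Robot

A 7-joint arm with a two-finger parallel gripper is mounted at the origin on the work surface. World frame = base frame: x ahead of the robot, y to its left, z up, the work surface at z = 0. Lengths are in m, angles in rad, forces in N, time in s.
With the tool pointing down it reaches from about 0.425 to 0.875 m from the base axis. Payload 4.7 kg.
Tool frame: the origin (TCP) lies at the very end of the fingers, on their centre line; the grasp point (between the pads) lies 19 mm behind it; z points along the fingers, y is the direction in which the jaws open and shut (so a half turn about z gives the same grasp; the last joint's range is limited). The gripper opens to 87 mm and grips with 3 to 60 N. Pads are 19 mm wide; open, the fingers measure 117 mm over their backs; the gripper's body (75 mm by 190 mm) begins 51 mm behind the grasp point.
Start: joints at [1.263, 0.321, -0.07, 1.45, 0.023, 1.371, -0.057], TCP at [0.206, -0.617, 0.223] pointing down, gripper open.
Joint ranges: [-2.86, 2.86], [-0.3, 2.09], [-1.38, 1.24], [0.06, 2.45], [-1.56, 4.7], [0.09, 2.05], [-2.69, 2.69]. Speed limits (rad/s): [2.57, 2.57, 3.14, 3.14, 3.14, 3.14, 3.14].

## Interface

Orientations are given as a rotation vector (axis times angle).
In Python, from bench import ctrl, get_image, camera_info gives the robot as it stands.
- The arm moves only by the tool carry_out, never from a script. Its argument "commands" is a list of rows, each an object of numbers: "tx", "ty", "tz": the shift along the tool's x, y, z in m; "rx", "ry", "rz": the turn, a rotation vector about the tool's x, y, z in rad; "jaw": the opening, from 0 (shut) to 1 (fully open). In form: [{"tx": .., "ty": .., "tz": .., "rx": .., "ry": .., "rz": .., "jaw": ..}, ...]. A call has 1 to 12 rows; each row is the pose to reach, as a shift and turn from the pose commanded when the call began, along the tool's axes at that moment; what a row does not reach only later rows make up. A row lasts 1/8 s, in which the tool goes at most 62.5 mm and 10.7 degrees, less where a joint would pass 70% of its speed; a pose out of reach is approached as far as the arm can. A call with a gripper value outside its range is refused whole. The fingers move at their own pace and stop on an object; "grip_force" is the grip in N (left out, the last holds). Time passes only in rows, so rows that repeat a pose let the fingers close. It gives the time, the measured TCP pose, the force and the opening at its end, in the units of the state.
- ctrl.get_state(): the state, without advancing time (a new reading comes with each control period).
- get_image(name): name is "scene" or "top"; returns the picture (420x560x3 uint8, red, green, blue); there is no depth.
- camera_info(name): a dict with "intrinsics" (3x3 intrinsics, pixels), "R" (3x3) and "t" (3): a world point X has camera coordinates R X + t. Camera axes: x right, y down, z forward; pixel columns grow to the right and rows downward; lengths in m; the calibration is good to about 2 mm. A picture is of the moment at which its call begins. camera_info takes no time and is no camera call.
- ctrl.close_job(): hands the job in, once; it reports no verdict.
The state is a dict: "time": time; "joint_positions": joint angles; "qd": joint speeds; "joint_torque": joint torques, N m; "position": TCP position; "tool_rot": TCP orientation; "ft_force": force on the tool from outside, world axes, zero at the start; "torque": the same for the moment, N m; "grip_width": opening from 0.0 (shut) to 1.0 (fully open).
Only numpy, scipy, OpenCV 4.12 (cv2) and the standard library are available. Lean on these libraries where they do the work, as an engineer would, in place of code of your own. Each camera call takes 0.05 s, during which the arm holds its last target.

## Task

The bench polisher's platen is locked by a pin: draw the pin straight out and stow it upright, fully down, in the free hole of the wooden tool block. Then turn the platen by hand, counter-clockwise seen from above, with the shut fingertips resting lightly on its face, through at least one full turn, and let go with a last swipe so that it runs on freely by itself and comes to rest. Never press it down so far that it rubs on the ring beneath, and leave the other things on the bench where they are.

Things in the scene. Friction and masses are not known exactly. Their poses are not given: they have to be found in the camera images.
- housing: the bench polisher: round grey housing 236 mm across (248 mm at its rubber foot) and 70 mm tall, fixed to the bench, with a small black switch box (reaching 145 mm from the axis, up to 54 mm high) on its -x side. Origin: on the platen's axis at bench level; z up. The platen's lock hole is at 62 mm from the axis towards +x of this frame when the platen's joint reads 0. Inside it lies the platen, a flat bare-metal disc of 174 mm diameter, 12 mm thick, with grooves and no grip
- housing_top (a point): point on the platen's axis at the height of the housing's rim, 70 mm over the bench (NOT the platen's face). The platen's flat face stands somewhere from 7 to 27 mm above this point: it is packed with shims and its height is not measured, so it must be felt for
- platen (a joint): rotation of the platen about its upright axis, rad, 0 at the start, growing counter-clockwise seen from above, without end stop. It turns with a light bearing drag (0.004 N m); inertia about 0.004 kg m2, so it coasts for one to four seconds after a brisk push. Until the pin is out it cannot turn. It is driven by friction of fingertips on its face (coefficient roughly 0.5 to 1, not known beforehand)
- platen_float (a joint): how far the platen is pressed down, m: 0 untouched, it sinks against a spring (first movement at about 0.6 N, then 0.7 N per mm, vertical) and is rubbing on the ring beneath from 0.008 on (about 6 N); hard stop at 0.010
- lock_pin: steel lock pin, 125 mm long: shank 10 mm diameter with chamfered foot, round black grip 18 mm diameter over its top 40 mm. Origin: centre of the foot, z along it to the grip. At the start it stands upright through the platen's 16 mm hole in a 20 mm deep hole of the housing, its foot 30 mm over the bench, so it must be raised at least 75 mm to be clear of the platen. Mass 80 g, up to 30 % more or less
- tool_block: wooden tool block, 60 (x) x 170 (y) x 45 (z) mm, fixed to the bench. Origin: centre of the underside. Two small tools with black caps, up to 77 mm over the bench, stand in it at y = -20 and -60 mm
- block_hole (a point): centre of the mouth of the free hole in the tool block, 45 mm over the bench (at y = +50 mm in the block's frame); hole 13 mm diameter, 30 mm deep, 2 mm chamfer; axes as the block
- wrench: double open-ended wrench 214 mm long lying on the bench, bystander
- screwdriver: screwdriver lying on the bench, bystander
- can: grey can 66 mm wide, 110 mm tall, bystander
- jar: small jar 52 mm wide, 65 mm tall, bystander
- tape_roll: roll of tape 72 mm across, 25 mm tall, bystander
- carton: small carton 90 x 60 x 50 mm, bystander
- oil_bottle: white bottle 60 mm wide, 170 mm tall, bystander

How it is judged:
By the outcome, as a careful person would: the job done as asked, in the order asked, and still so for the second after the job is handed in, with the robot touching nothing.
It also fails if it takes over 72 s, if anything falls off the work surface, if the arm or the gripper's body presses on something with over 40 N, if the wrist force passes 120 N, or if a joint passes its speed limit or range.

## Working session

There is one attempt and no reset: what is moved stays moved. The work goes in short steps, Python scripts to look and compute and a tool call to move; the robot and the scene stay as the last step left them, time stands still between calls to the robot, and variables do not carry over. Pictures are saved under pics/ and viewed, and the job is handed in when it is done.

Besides the shell and the picture viewer there is one more tool, called after ">>>" as name(argument=value, ...), one argument or row to a line, values as JSON. carry_out: Moves the arm, as the interface text tells. Its arguments: {"type":"object","properties":{"commands":{"type":"array"},"grip_force":{"type":"number"}},"required":["commands"]}

```bash
mkdir -p pics
python3 - <<'E'
from bench import ctrl,get_image,camera_info
import cv2,numpy as np
s=ctrl.get_state()
for k,v in s.items(): print(k,np.round(v,4))
for n in("scene","top"):
    im=get_image(n); cv2.imwrite(f"pics/{n}0.png",im[:,:,::-1])
    c=camera_info(n); print(n,c)
E
```

```text
time 0.0
joint_positions [ 1.2631  0.3218 -0.0701  1.4517  0.0226  1.3708 -0.0569]
qd [-0.0013  0.0011  0.     -0.0014 -0.0005 -0.0003 -0.0002]
joint_torque [-1.00000e-04 -4.91292e+01 -4.04100e-01 -3.12526e+01 -6.40000e-02
  4.36000e-02  2.00000e-04]
position [ 0.2054 -0.6161  0.2215]
tool_rot [-3.0992e+00 -5.0310e-01  6.0000e-04]
ft_force [0.2164 0.2088 0.197 ]
torque [-0.003  -0.0156  0.0077]
grip_width 0.9993
scene {'intrinsics': array([[483.65161348,   0.        , 272.87154296],
       [  0.        , 483.65161348, 211.09427045],
       [  0.        ,   0.        ,   1.        ]]), 'R': array([[ 0.58574491,  0.81048702,  0.00370065],
       [ 0.5822969 , -0.41764549, -0.69749736],
       [-0.563767  ,  0.4107104 , -0.7165778 ]]), 't': array([-0.31299461, -0.26939379,  1.67445551])}
top {'intrinsics': array([[414.03435005,   0.        , 276.07078397],
       [  0.        , 414.03435005, 210.46374319],
       [  0.        ,   0.        ,   1.        ]]), 'R': array([[-0.02100004, -0.99974366,  0.00846284],
       [-0.98513909,  0.01924849, -0.17067648],
       [ 0.17046983, -0.01192129, -0.98529078]]), 't': array([-0.00178082,  0.57791424,  1.25361179])}
```

View pics/scene0.png

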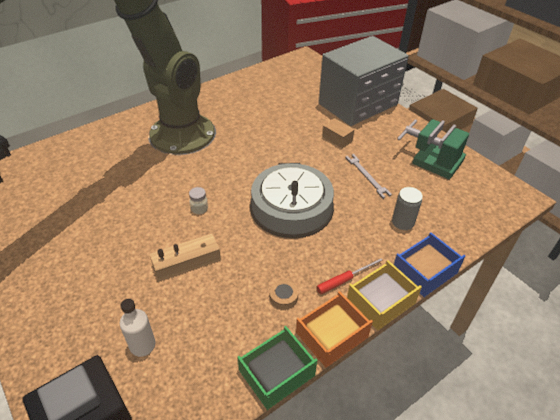

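View pics/top0.png

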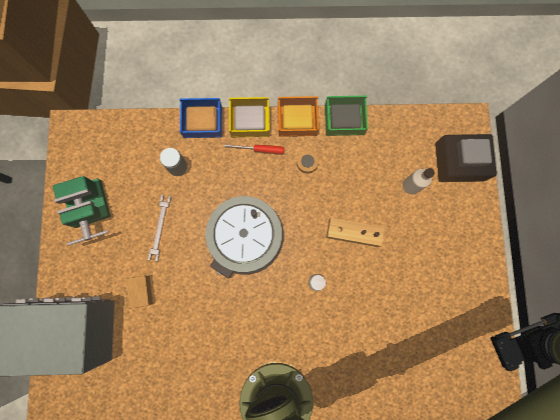

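Run:
```python
import cv2,numpy as np
t=cv2.imread('pics/top0.png'); s=cv2.imread('pics/scene0.png')
a=cv2.resize(t[185:285,195:295],(600,600),interpolation=cv2.INTER_CUBIC)
cv2.imwrite('pics/ca.png',a)
cv2.imwrite('pics/cb.png',cv2.resize(t[205:260,315:395],(800,550),interpolation=cv2.INTER_CUBIC))
cv2.imwrite('pics/cc.png',cv2.resize(s[155:240,240:345],(735,595),interpolation=cv2.INTER_CUBIC))
cv2.imwrite('pics/cd.png',cv2.resize(s[225:285,145:225],(800,600),interpolation=cv2.INTER_CUBIC))
```

```text
(no output)
```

View pics/ca.png

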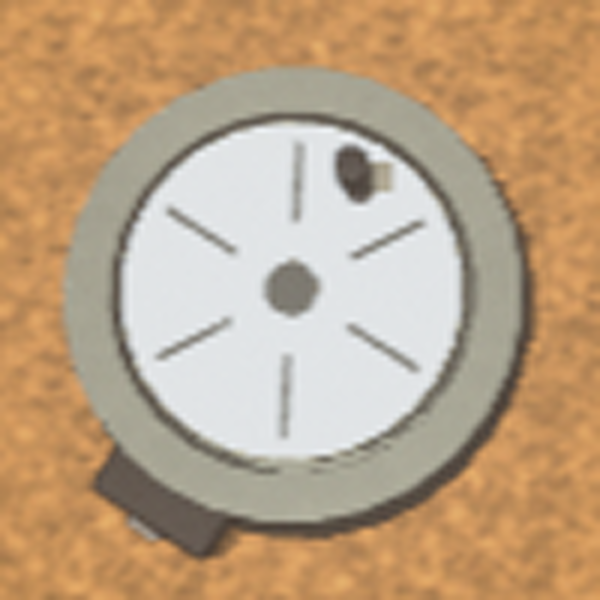

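View pics/cb.png

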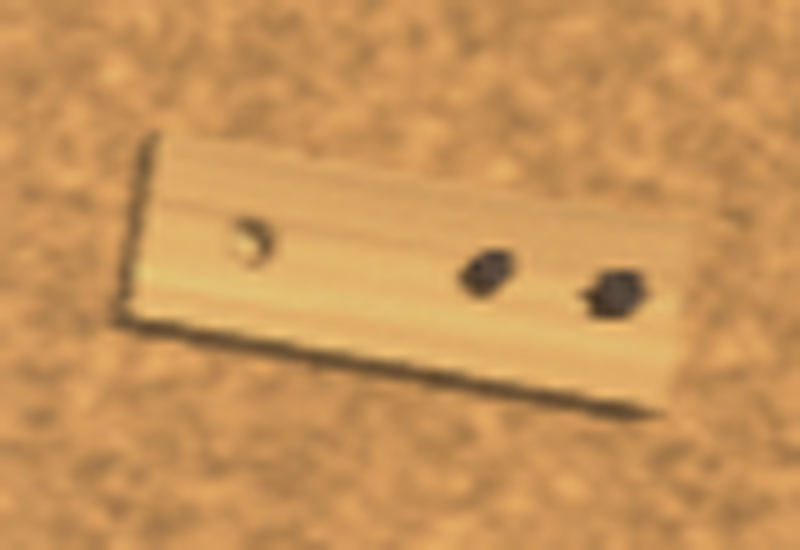

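View pics/cc.png

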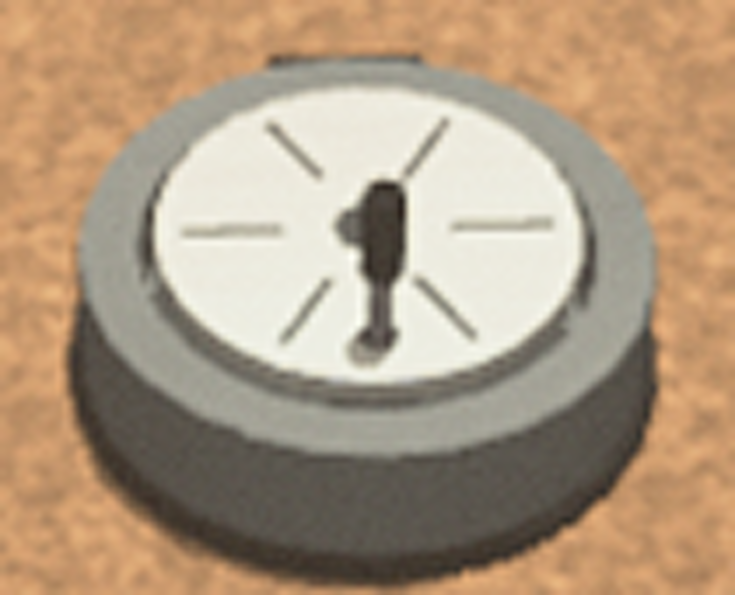

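View pics/cd.png

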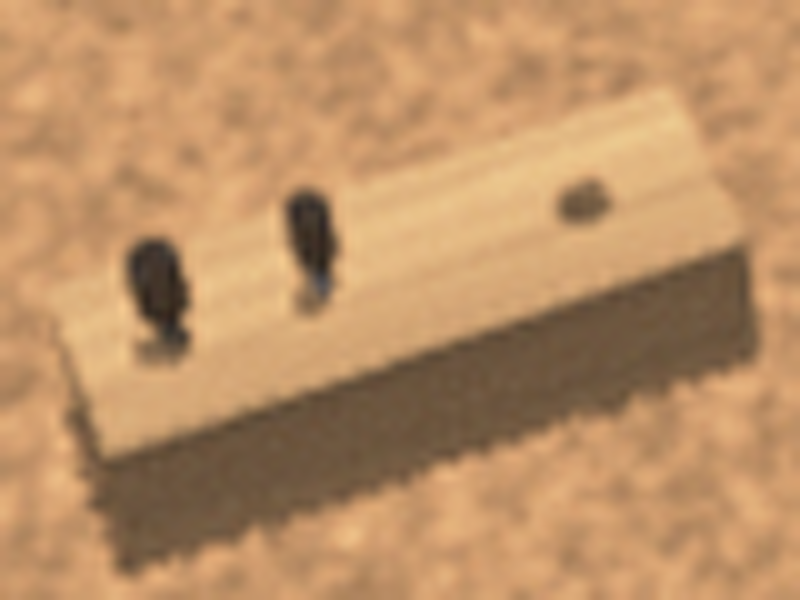

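```bash
cat > h.py <<'E'
from bench import ctrl,get_image,camera_info
import cv2,numpy as np
C={n:camera_info(n) for n in("scene","top")}
def at(n,u,v,z):
    c=C[n];d=c['R'].T@np.linalg.inv(c['intrinsics'])@[u,v,1];o=-c['R'].T@c['t'];return o+d*(z-o[2])/d[2]
def proj(n,X):
    c=C[n];p=c['intrinsics']@(c['R']@np.array(X)+c['t']);return p[:2]/p[2]
def tri(us,ut):
    A=[];b=[]
    for n,u in(("scene",us),("top",ut)):
        c=C[n];d=c['R'].T@np.linalg.inv(c['intrinsics'])@[*u,1];d/=np.linalg.norm(d);o=-c['R'].T@c['t'];P=np.eye(3)-np.outer(d,d);A.append(P);b.append(P@o)
    return np.linalg.lstsq(np.vstack(A),np.hstack(b),rcond=None)[0]
E
python3 - <<'E'
from h import *
np.set_printoptions(precision=4,suppress=True)
cr=lambda x,y,s,x0,y0:((x+.5)/s-.5+x0,(y+.5)/s-.5+y0)
H=at('top',*cr(250,243,10,315,205),.045);print('hole',H,at('scene',*cr(585,202,10,145,225),.045),tri(cr(585,202,10,145,225),cr(250,243,10,315,205)))
for p in [(150,130),(708,200),(662,415),(118,322)]: print('blk',at('top',*cr(*p,10,315,205),.045))
print('axis rim',at('top',*cr(295,295,6,195,185),.07))
print('hub',[at('top',*cr(292,289,6,195,185),z) for z in(.077,.087,.097)],[at('scene',*cr(352,228,7,240,155),z) for z in(.077,.087,.097)])
print('pin top',at('top',*cr(352,164,6,195,185),.155),at('scene',*cr(386,194,7,240,155),.155))
print('pin gripbot',at('scene',*cr(381,272,7,240,155),.115))
print('hole',[at('scene',*cr(371,345,7,240,155),z) for z in(.077,.087,.097)])
for n in C: print(n,-C[n]['R'].T@C[n]['t'])
E
```

```text
hole [ 0.5161 -0.2116  0.045 ] [ 0.5157 -0.2119  0.045 ] [ 0.516  -0.2118  0.0452]
blk [ 0.5526 -0.1817  0.045 ]
blk [ 0.5269 -0.3566  0.045 ]
blk [ 0.4595 -0.3377  0.045 ]
blk [ 0.4921 -0.1691  0.045 ]
axis rim [0.5037 0.0874 0.07  ]
hub [array([0.506 , 0.0884, 0.077 ]), array([0.5048, 0.0877, 0.087 ]), array([0.5036, 0.087 , 0.097 ])] [array([0.4989, 0.0848, 0.077 ]), array([0.5073, 0.078 , 0.087 ]), array([0.5157, 0.0713, 0.097 ])]
pin top [0.5566 0.0537 0.155 ] [0.5569 0.0539 0.155 ]
pin gripbot [0.557  0.0532 0.115 ]
hole [array([0.5567, 0.0501, 0.077 ]), array([0.5645, 0.0437, 0.087 ]), array([0.5723, 0.0374, 0.097 ])]
scene [ 1.2842 -0.5465  1.0131]
top [0.3556 0.002  1.3338]
```

```bash
cat >> h.py <<'E'
from scipy.spatial.transform import Rotation as Ro
def to(target,yaw_y_deg,p0=None,r0=None):
    s=ctrl.get_state(); p=np.array(s['position'] if p0 is None else p0); R=Ro.from_rotvec(s['tool_rot'] if r0 is None else r0)
    a=np.radians(yaw_y_deg); y=np.array([np.cos(a),np.sin(a),0]); z=np.array([0,0,-1.]); x=np.cross(y,z)
    Rt=Ro.from_matrix(np.c_[x,y,z]); d=R.inv().apply(np.array(target)-p); rv=(R.inv()*Rt).as_rotvec()
    print('shift',np.round(d,4),'rot',np.round(rv,4))
def st():
    s=ctrl.get_state(); print(round(s['time'],3),np.round(s['position'],4),np.round(s['tool_rot'],4),'F',np.round(s['ft_force'],2),'g',round(s['grip_width'],3),'q',np.round(s['joint_positions'],2))
E
python3 - <<'E'
from h import *
to([.557,.0537,.20],-10.9)
E
```

```text
shift [ 0.5454 -0.5242  0.0225] rot [-1.6000e-03 -8.0000e-04 -1.0587e+00]
```

>>> carry_out(
  commands=[
    {"tx": 0.5454,"ty": -0.5242,"tz": 0.0225,"rz": -1.0587,"jaw": 0.7},
    {"tx": 0.5454,"ty": -0.5242,"tz": 0.0225,"rz": -1.0587,"jaw": 0.7},
    {"tx": 0.5454,"ty": -0.5242,"tz": 0.0225,"rz": -1.0587,"jaw": 0.7},
    {"tx": 0.5454,"ty": -0.5242,"tz": 0.0225,"rz": -1.0587,"jaw": 0.7},
    {"tx": 0.5454,"ty": -0.5242,"tz": 0.0225,"rz": -1.0587,"jaw": 0.7},
    {"tx": 0.5454,"ty": -0.5242,"tz": 0.0225,"rz": -1.0587,"jaw": 0.7},
    {"tx": 0.5454,"ty": -0.5242,"tz": 0.0225,"rz": -1.0587,"jaw": 0.7},
    {"tx": 0.5454,"ty": -0.5242,"tz": 0.0225,"rz": -1.0587,"jaw": 0.7},
    {"tx": 0.5454,"ty": -0.5242,"tz": 0.0225,"rz": -1.0587,"jaw": 0.7},
    {"tx": 0.5454,"ty": -0.5242,"tz": 0.0225,"rz": -1.0587,"jaw": 0.7},
    {"tx": 0.5454,"ty": -0.5242,"tz": 0.0225,"rz": -1.0587,"jaw": 0.7},
    {"tx": 0.5454,"ty": -0.5242,"tz": 0.0225,"rz": -1.0587,"jaw": 0.7},
  ],
)

```text
invalid input
```

Run:
```python
from h import *
st(); to([.557,.0537,.20],-10.9)
```

```text
0.1 [ 0.2054 -0.6162  0.2216] [-3.0994e+00 -5.0310e-01  5.0000e-04] F [ 0.43 -0.15  0.01] g 0.998 q [ 1.26  0.32 -0.07  1.45  0.02  1.37 -0.06]
shift [ 0.5454 -0.5242  0.0225] rot [-1.6000e-03 -8.0000e-04 -1.0587e+00]
```

>>> carry_out(
  commands=[
    {"tx": 0.05,"ty": -0.05,"tz": 0.0,"rx": 0,"ry": 0,"rz": -0.1,"jaw": 0.7},
  ],
  grip_force=20,
)

```text
time: 0.22
position: [0.2296, -0.5631, 0.2206]
tool_rot: [-3.073, -0.649, 0.004]
ft_force: [1.5, 0.6, 0.3]
grip_width: 0.951
```

Run:
```python
from h import *
st(); to([.557,.0537,.20],-10.9)
```

```text
0.225 [ 0.2296 -0.5631  0.2206] [-3.0729 -0.6489  0.004 ] F [1.5  0.64 0.35] g 0.951 q [ 1.23  0.24 -0.11  1.56  0.03  1.35 -0.04]
shift [ 0.5489 -0.4318  0.02  ] rot [-0.0024  0.0014 -0.9643]
```

>>> carry_out(
  commands=[
    {"tx": 0.548,"ty": -0.431,"tz": 0.02,"rx": 0,"ry": 0,"rz": -0.962,"jaw": 0.7},
    {"tx": 0.548,"ty": -0.431,"tz": 0.02,"rx": 0,"ry": 0,"rz": -0.962,"jaw": 0.7},
    {"tx": 0.548,"ty": -0.431,"tz": 0.02,"rx": 0,"ry": 0,"rz": -0.962,"jaw": 0.7},
    {"tx": 0.548,"ty": -0.431,"tz": 0.02,"rx": 0,"ry": 0,"rz": -0.962,"jaw": 0.7},
    {"tx": 0.548,"ty": -0.431,"tz": 0.02,"rx": 0,"ry": 0,"rz": -0.962,"jaw": 0.7},
    {"tx": 0.548,"ty": -0.431,"tz": 0.02,"rx": 0,"ry": 0,"rz": -0.962,"jaw": 0.7},
    {"tx": 0.548,"ty": -0.431,"tz": 0.02,"rx": 0,"ry": 0,"rz": -0.962,"jaw": 0.7},
    {"tx": 0.548,"ty": -0.431,"tz": 0.02,"rx": 0,"ry": 0,"rz": -0.962,"jaw": 0.7},
    {"tx": 0.548,"ty": -0.431,"tz": 0.02,"rx": 0,"ry": 0,"rz": -0.962,"jaw": 0.7},
    {"tx": 0.548,"ty": -0.431,"tz": 0.02,"rx": 0,"ry": 0,"rz": -0.962,"jaw": 0.7},
    {"tx": 0.548,"ty": -0.431,"tz": 0.02,"rx": 0,"ry": 0,"rz": -0.962,"jaw": 0.7},
    {"tx": 0.548,"ty": -0.431,"tz": 0.02,"rx": 0,"ry": 0,"rz": -0.962,"jaw": 0.7},
  ],
)

```text
time: 1.72
position: [0.5572, 0.0626, 0.2021]
tool_rot: [-2.409, -2.012, -0.003]
ft_force: [-0.1, 0.8, -0.7]
grip_width: 0.7
```

Run:
```python
from h import *
cv2.imwrite('pics/s1.png',get_image('scene')[:,:,::-1])
st(); to([.557,.0537,.20],-10.9)
```

```text
1.775 [0.5572 0.061  0.202 ] [-2.4115e+00 -2.0098e+00 -1.5000e-03] F [ 0.19 -0.04  0.63] g 0.701 q [ 0.54  0.22 -0.79  1.68  0.16  1.31 -0.46]
shift [-0.0072  0.0011  0.0019] rot [-0.0012 -0.0023  0.009 ]
```

View pics/s1.png

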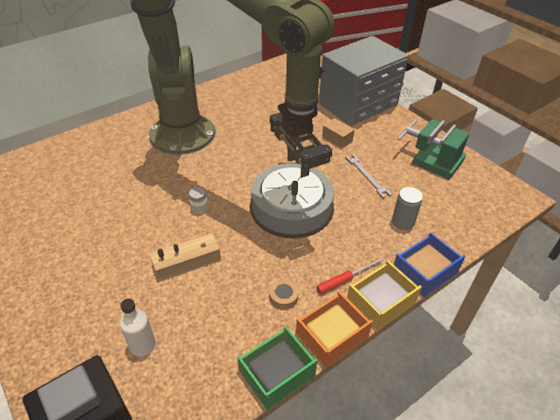

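The gripper is above the platen, just short of the pin (grip top at about pixel 295,183). I'll correct its position and settle.

>>> carry_out(
  commands=[
    {"tx": -0.006,"ty": 0.001,"tz": 0.002,"rx": 0,"ry": 0,"rz": 0.007,"jaw": 0.7},
    {"tx": -0.006,"ty": 0.001,"tz": 0.002,"rx": 0,"ry": 0,"rz": 0.007,"jaw": 0.7},
    {"tx": -0.006,"ty": 0.001,"tz": 0.002,"rx": 0,"ry": 0,"rz": 0.007,"jaw": 0.7},
  ],
)

```text
time: 2.15
position: [0.5567, 0.0489, 0.2006]
tool_rot: [2.428, 1.992, -0.001]
ft_force: [0.2, -0.5, 0.5]
grip_width: 0.699
```

Run:
```python
from h import *
st(); to([.557,.0537,.118],-10.9)
```

```text
2.15 [0.5567 0.0489 0.2006] [ 2.4284e+00  1.9918e+00 -1.0000e-03] F [ 0.21 -0.52  0.49] g 0.699 q [ 0.55  0.21 -0.78  1.69  0.15  1.3  -0.45]
shift [ 0.0049 -0.0007  0.0826] rot [ 0.0003  0.001  -0.0067]
```

>>> carry_out(
  commands=[
    {"tx": 0.005,"ty": -0.001,"tz": 0.0,"rx": 0,"ry": 0,"rz": -0.007,"jaw": 0.7},
    {"tx": 0.005,"ty": -0.001,"tz": 0.0,"rx": 0,"ry": 0,"rz": -0.007,"jaw": 0.7},
    {"tx": 0.005,"ty": -0.001,"tz": 0.025,"rx": 0,"ry": 0,"rz": -0.007,"jaw": 0.7},
    {"tx": 0.005,"ty": -0.001,"tz": 0.025,"rx": 0,"ry": 0,"rz": -0.007,"jaw": 0.7},
  ],
)

```text
time: 2.65
position: [0.5555, 0.0556, 0.174]
tool_rot: [-2.417, -2.003, 0.004]
ft_force: [-0.5, 0.3, 0.5]
grip_width: 0.699
```

Run:
```python
from h import *
st(); to([.557,.0537,.118],-10.9)
```

```text
2.65 [0.5555 0.0556 0.174 ] [-2.4172 -2.0034  0.0044] F [-0.51  0.26  0.49] g 0.699 q [ 0.54  0.24 -0.78  1.72  0.17  1.26 -0.47]
shift [-0.0016  0.002   0.056 ] rot [-0.0034  0.0009  0.0036]
```

>>> carry_out(
  commands=[
    {"tx": 0,"ty": 0.001,"tz": 0.02,"rx": 0,"ry": 0,"rz": 0,"jaw": 0.7},
    {"tx": 0,"ty": 0.001,"tz": 0.04,"rx": 0,"ry": 0,"rz": 0,"jaw": 0.7},
    {"tx": 0,"ty": 0.001,"tz": 0.055,"rx": 0,"ry": 0,"rz": 0,"jaw": 0.7},
    {"tx": 0,"ty": 0.001,"tz": 0.056,"rx": 0,"ry": 0,"rz": 0,"jaw": 0.7},
    {"tx": 0,"ty": 0.001,"tz": 0.056,"rx": 0,"ry": 0,"rz": 0,"jaw": 0.7},
    {"tx": 0,"ty": 0.001,"tz": 0.056,"rx": 0,"ry": 0,"rz": 0,"jaw": 0.7},
  ],
)

```text
time: 3.4
position: [0.5584, 0.0558, 0.1203]
tool_rot: [2.418, 2.004, 0.002]
ft_force: [0.2, 0.8, -0.3]
grip_width: 0.701
```

Run:
```python
from h import *
st(); to([.557,.0537,.118],-10.9)
cv2.imwrite('pics/s2.png',cv2.resize(get_image('scene')[120:240,240:360,::-1],(600,600)))
```

```text
3.4 [0.5584 0.0558 0.1203] [2.4184e+00 2.0038e+00 1.5000e-03] F [ 0.19  0.83 -0.29] g 0.701 q [ 0.52  0.29 -0.77  1.78  0.22  1.16 -0.5 ]
shift [-0.0023 -0.001   0.0023] rot [ 0.0013 -0.0002  0.0033]
```

View pics/s2.png

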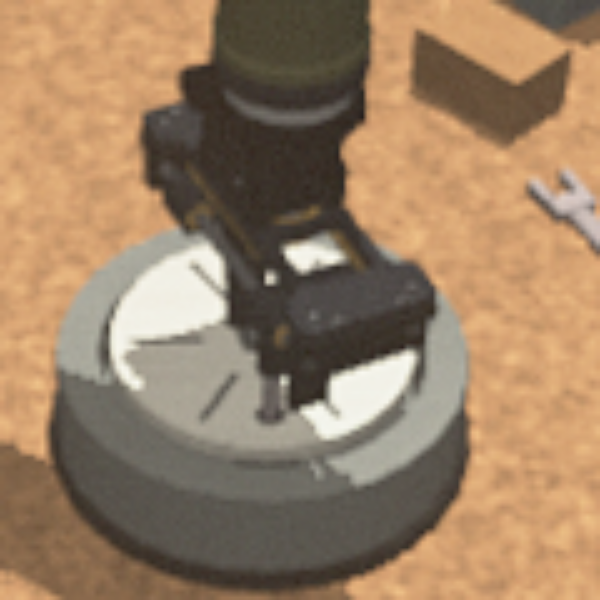

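The pin stands between the fingers, shank at about (295,200). Closing now.

>>> carry_out(
  commands=[
    {"tx": -0.002,"ty": -0.001,"tz": 0.002,"rx": 0,"ry": 0,"rz": 0.003,"jaw": 0.3},
    {"tx": -0.002,"ty": -0.001,"tz": 0.002,"rx": 0,"ry": 0,"rz": 0.003,"jaw": 0.3},
    {"tx": -0.002,"ty": -0.001,"tz": 0.002,"rx": 0,"ry": 0,"rz": 0.003,"jaw": 0.3},
    {"tx": -0.002,"ty": -0.001,"tz": 0.002,"rx": 0,"ry": 0,"rz": 0.003,"jaw": 0.3},
  ],
  grip_force=20,
)

```text
time: 3.95
position: [0.5565, 0.0539, 0.1176]
tool_rot: [2.422, 2.001, 0.0]
ft_force: [-0.8, -0.3, -0.2]
grip_width: 0.344
```

Run:
```python
from h import *
st(); to([.557,.0537,.118],-10.9)
```

```text
3.95 [0.5565 0.0539 0.1176] [2.4221e+00 2.0007e+00 1.0000e-04] F [-0.76 -0.34 -0.21] g 0.344 q [ 0.52  0.29 -0.76  1.79  0.22  1.15 -0.5 ]
shift [-0.0001  0.0005 -0.0004] rot [0.0001 0.     0.0003]
```

>>> carry_out(
  commands=[
    {"tx": 0,"ty": 0,"tz": 0,"rx": 0,"ry": 0,"rz": 0,"jaw": 0.0},
    {"tx": 0,"ty": 0,"tz": 0,"rx": 0,"ry": 0,"rz": 0,"jaw": 0.0},
    {"tx": 0,"ty": 0,"tz": 0,"rx": 0,"ry": 0,"rz": 0,"jaw": 0.0},
    {"tx": 0,"ty": 0,"tz": 0,"rx": 0,"ry": 0,"rz": 0,"jaw": 0.0},
  ],
  grip_force=25,
)

```text
time: 4.45
position: [0.5565, 0.0539, 0.1175]
tool_rot: [2.422, 2.001, 0.0]
ft_force: [0.2, 1.2, 0.6]
grip_width: 0.2
```

Run:
```python
from h import *
st(); to([.557,.0537,.118],-10.9)
```

```text
4.45 [0.5565 0.0539 0.1175] [2.422  2.0007 0.    ] F [0.2  1.2  0.65] g 0.2 q [ 0.52  0.29 -0.76  1.79  0.22  1.15 -0.5 ]
shift [-0.0001  0.0005 -0.0005] rot [0.0001 0.0001 0.0003]
```

>>> carry_out(
  commands=[
    {"tx": 0,"ty": 0,"tz": -0.003,"rx": 0,"ry": 0,"rz": 0,"jaw": 0},
    {"tx": 0,"ty": 0,"tz": -0.009,"rx": 0,"ry": 0,"rz": 0,"jaw": 0},
    {"tx": 0,"ty": 0,"tz": -0.017,"rx": 0,"ry": 0,"rz": 0,"jaw": 0},
    {"tx": 0,"ty": 0,"tz": -0.027,"rx": 0,"ry": 0,"rz": 0,"jaw": 0},
    {"tx": 0,"ty": 0,"tz": -0.037,"rx": 0,"ry": 0,"rz": 0,"jaw": 0},
    {"tx": 0,"ty": 0,"tz": -0.047,"rx": 0,"ry": 0,"rz": 0,"jaw": 0},
  ],
)

```text
time: 5.2
position: [0.5566, 0.0539, 0.1655]
tool_rot: [2.422, 2.0, 0.0]
ft_force: [0.2, -0.7, -0.6]
grip_width: 0.198
```

Run:
```python
from h import *
st(); to([.557,.0537,.21],-10.9)
```

```text
5.2 [0.5566 0.0539 0.1655] [2.4218e+00 2.0004e+00 4.0000e-04] F [ 0.19 -0.74 -0.61] g 0.198 q [ 0.54  0.24 -0.78  1.73  0.18  1.24 -0.47]
shift [-0.0001  0.0004 -0.0445] rot [0.0005 0.0001 0.0002]
```

>>> carry_out(
  commands=[
    {"tx": 0,"ty": 0,"tz": -0.012,"rx": 0,"ry": 0,"rz": 0,"jaw": 0},
    {"tx": 0,"ty": 0,"tz": -0.024,"rx": 0,"ry": 0,"rz": 0,"jaw": 0},
    {"tx": 0,"ty": 0,"tz": -0.036,"rx": 0,"ry": 0,"rz": 0,"jaw": 0},
    {"tx": 0,"ty": 0,"tz": -0.045,"rx": 0,"ry": 0,"rz": 0,"jaw": 0},
    {"tx": 0,"ty": 0,"tz": -0.05,"rx": 0,"ry": 0,"rz": 0,"jaw": 0},
    {"tx": 0,"ty": 0,"tz": -0.05,"rx": 0,"ry": 0,"rz": 0,"jaw": 0},
  ],
)

```text
time: 5.95
position: [0.5566, 0.0539, 0.2148]
tool_rot: [2.422, 2.0, 0.0]
ft_force: [0.0, 0.2, -1.5]
grip_width: 0.202
```

Run:
```python
from h import *
st(); to([.516,-.2117,.213],-10.9)
cv2.imwrite('pics/s3.png',cv2.resize(get_image('scene')[120:240,240:360,::-1],(600,600)))
```

```text
5.95 [0.5566 0.0539 0.2148] [2.4219e+00 2.0005e+00 3.0000e-04] F [ 0.05  0.16 -1.46] g 0.202 q [ 0.55  0.2  -0.78  1.67  0.15  1.33 -0.45]
shift [-0.2685  0.0103  0.0018] rot [0.0004 0.0001 0.0002]
```

View pics/s3.png

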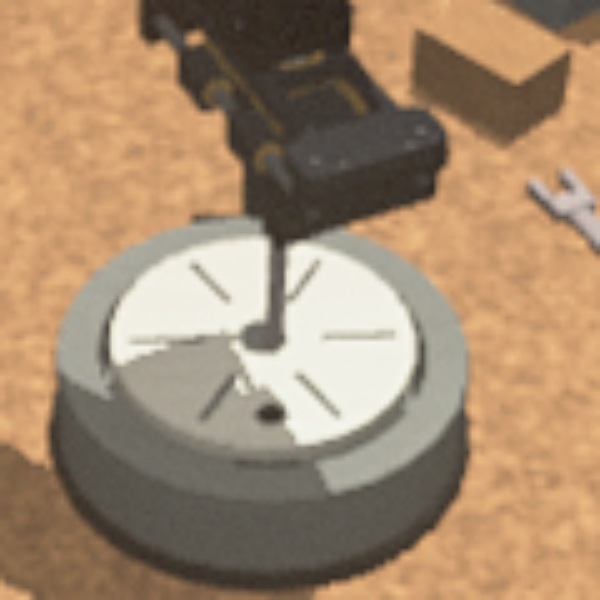

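Pin is clear of the platen, empty hole at about (294,202). Carrying to the block.

>>> carry_out(
  commands=[
    {"tx": -0.015,"ty": 0.001,"tz": 0,"rx": 0,"ry": 0,"rz": 0,"jaw": 0},
    {"tx": -0.045,"ty": 0.002,"tz": 0,"rx": 0,"ry": 0,"rz": 0,"jaw": 0},
    {"tx": -0.085,"ty": 0.003,"tz": 0,"rx": 0,"ry": 0,"rz": 0,"jaw": 0},
    {"tx": -0.13,"ty": 0.005,"tz": 0,"rx": 0,"ry": 0,"rz": 0,"jaw": 0},
    {"tx": -0.175,"ty": 0.007,"tz": 0,"rx": 0,"ry": 0,"rz": 0,"jaw": 0},
    {"tx": -0.215,"ty": 0.008,"tz": 0,"rx": 0,"ry": 0,"rz": 0,"jaw": 0},
    {"tx": -0.245,"ty": 0.009,"tz": 0,"rx": 0,"ry": 0,"rz": 0,"jaw": 0},
    {"tx": -0.262,"ty": 0.01,"tz": 0,"rx": 0,"ry": 0,"rz": 0,"jaw": 0},
    {"tx": -0.2685,"ty": 0.0103,"tz": 0,"rx": 0,"ry": 0,"rz": 0,"jaw": 0},
    {"tx": -0.2685,"ty": 0.0103,"tz": 0,"rx": 0,"ry": 0,"rz": 0,"jaw": 0},
    {"tx": -0.2685,"ty": 0.0103,"tz": 0,"rx": 0,"ry": 0,"rz": 0,"jaw": 0},
  ],
)

```text
time: 7.38
position: [0.5164, -0.2102, 0.2146]
tool_rot: [-2.42, -2.003, -0.001]
ft_force: [-0.2, 0.7, -0.6]
grip_width: 0.2
```

Run:
```python
from h import *
st(); to([.516,-.2117,.15],-10.9)
cv2.imwrite('pics/s4.png',cv2.resize(get_image('scene')[190:270,160:240,::-1],(600,600),interpolation=cv2.INTER_CUBIC))
cv2.imwrite('pics/t4.png',cv2.resize(get_image('top')[190:270,300:380,::-1],(600,600),interpolation=cv2.INTER_CUBIC))
for z in (.077,.082,.087,.092,.097): print(z,at('scene',293.7,202.3,z))
```

```text
7.375 [ 0.5164 -0.2102  0.2146] [-2.4197e+00 -2.0034e+00 -6.0000e-04] F [-0.18  0.7  -0.6 ] g 0.2 q [ 0.88  0.17 -0.61  1.68  0.1   1.32  0.07]
shift [-0.0016 -0.0001  0.0646] rot [ 0.0001 -0.0004  0.0026]
0.077 [0.5537328  0.05632427 0.077     ]
0.082 [0.55763434 0.05310425 0.082     ]
0.087 [0.56153587 0.04988424 0.087     ]
0.092 [0.56543741 0.04666422 0.092     ]
0.097 [0.56933894 0.0434442  0.097     ]
```

View pics/s4.png

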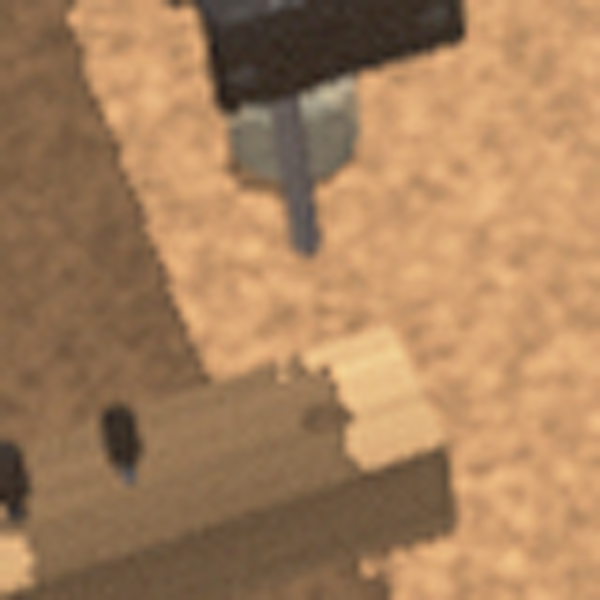

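View pics/t4.png

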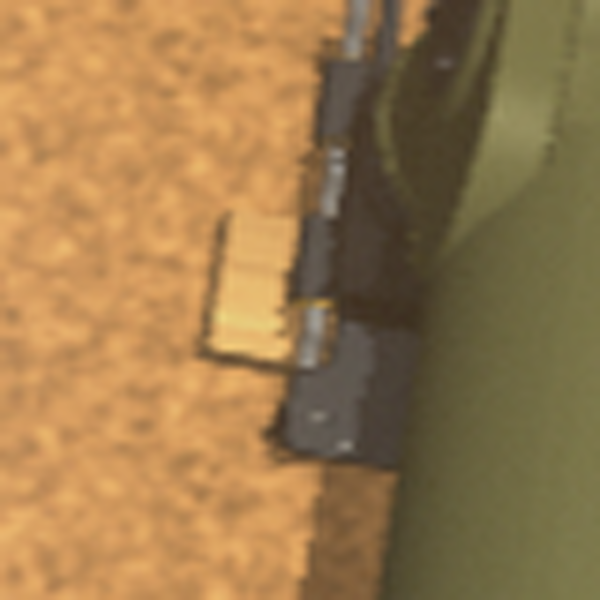

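Run:
```python
from h import *
p=np.array([.5164,-.2102])
for z in (.125,.127,.160):
  u=proj('scene',[*p,z]); print(z,(u-[160,190])*7.5+3.25)
print((proj('scene',[.516,-.2117,.045])-[160,190])*7.5+3.25)
a=(np.array([307,246])-3.25)/7.5+[160,190]
print(at('scene',*a,.127))
st(); to([.516,-.2117,.15],-10.9)
```

```text
0.125 [307.76848372 257.31102844]
0.127 [307.14663016 253.2290592 ]
0.16 [296.66839568 184.44786434]
[327.16682175 414.21075503]
[ 0.5135141  -0.20859646  0.127     ]
7.475 [ 0.5163 -0.2105  0.2147] [2.4200e+00 2.0031e+00 3.0000e-04] F [-0.31  0.4  -1.14] g 0.197 q [ 0.88  0.17 -0.61  1.68  0.1   1.32  0.07]
shift [-0.0013 -0.0001  0.0647] rot [ 0.0002 -0.0001  0.0023]
```

>>> carry_out(
  commands=[
    {"tx": -0.001,"ty": 0,"tz": 0.015,"rx": 0,"ry": 0,"rz": 0,"jaw": 0},
    {"tx": -0.001,"ty": 0,"tz": 0.035,"rx": 0,"ry": 0,"rz": 0,"jaw": 0},
    {"tx": -0.001,"ty": 0,"tz": 0.055,"rx": 0,"ry": 0,"rz": 0,"jaw": 0},
    {"tx": -0.001,"ty": 0,"tz": 0.068,"rx": 0,"ry": 0,"rz": 0,"jaw": 0},
    {"tx": -0.001,"ty": 0,"tz": 0.072,"rx": 0,"ry": 0,"rz": 0,"jaw": 0},
    {"tx": -0.001,"ty": 0,"tz": 0.072,"rx": 0,"ry": 0,"rz": 0,"jaw": 0},
  ],
)

```text
time: 8.22
position: [0.5158, -0.2127, 0.1426]
tool_rot: [2.422, 2.001, 0.0]
ft_force: [-0.5, -0.2, 0.1]
grip_width: 0.197
```

Run:
```python
from h import *
st(); to([.516,-.2117,.13],-10.9)
cv2.imwrite('pics/s5.png',cv2.resize(get_image('scene')[190:270,160:240,::-1],(600,600),interpolation=cv2.INTER_CUBIC))
```

```text
8.225 [ 0.5158 -0.2127  0.1426] [2.4220e+00 2.0008e+00 1.0000e-04] F [-0.53 -0.23  0.1 ] g 0.197 q [ 0.87  0.23 -0.6   1.77  0.14  1.19  0.05]
shift [ 0.001  -0.      0.0126] rot [0.0001 0.     0.0004]
```

View pics/s5.png

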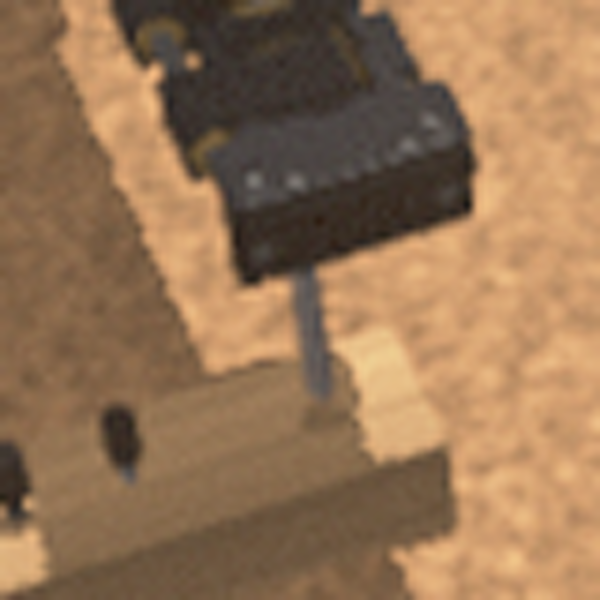

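>>> carry_out(
  commands=[
    {"tx": 0.001,"ty": 0,"tz": 0.004,"rx": 0,"ry": 0,"rz": 0,"jaw": 0},
    {"tx": 0.001,"ty": 0,"tz": 0.008,"rx": 0,"ry": 0,"rz": 0,"jaw": 0},
    {"tx": 0.001,"ty": 0,"tz": 0.012,"rx": 0,"ry": 0,"rz": 0,"jaw": 0},
    {"tx": 0.001,"ty": 0,"tz": 0.016,"rx": 0,"ry": 0,"rz": 0,"jaw": 0},
  ],
)

```text
time: 8.78
position: [0.5158, -0.2118, 0.1262]
tool_rot: [-2.422, -2.001, 0.0]
ft_force: [-0.8, -0.2, -0.8]
grip_width: 0.195
```

Run:
```python
from h import *
st(); to([.516,-.2117,.103],-10.9)
```

```text
8.775 [ 0.5158 -0.2118  0.1262] [-2.4223e+00 -2.0005e+00  2.0000e-04] F [-0.76 -0.23 -0.8 ] g 0.195 q [ 0.87  0.24 -0.6   1.79  0.15  1.16  0.04]
shift [0.0001 0.0002 0.0232] rot [-0.0001  0.0001  0.0001]
```

>>> carry_out(
  commands=[
    {"tx": 0,"ty": 0,"tz": 0.004,"rx": 0,"ry": 0,"rz": 0,"jaw": 0},
    {"tx": 0,"ty": 0,"tz": 0.008,"rx": 0,"ry": 0,"rz": 0,"jaw": 0},
    {"tx": 0,"ty": 0,"tz": 0.012,"rx": 0,"ry": 0,"rz": 0,"jaw": 0},
    {"tx": 0,"ty": 0,"tz": 0.016,"rx": 0,"ry": 0,"rz": 0,"jaw": 0},
  ],
)

```text
time: 9.28
position: [0.5159, -0.2118, 0.1103]
tool_rot: [2.422, 2.001, -0.0]
ft_force: [-0.6, 0.8, -1.0]
grip_width: 0.192
```

>>> carry_out(
  commands=[
    {"tx": 0,"ty": 0,"tz": 0.002,"rx": 0,"ry": 0,"rz": 0,"jaw": 0},
    {"tx": 0,"ty": 0,"tz": 0.004,"rx": 0,"ry": 0,"rz": 0,"jaw": 0},
    {"tx": 0,"ty": 0,"tz": 0.005,"rx": 0,"ry": 0,"rz": 0,"jaw": 0},
  ],
)

```text
time: 9.65
position: [0.5159, -0.2118, 0.1055]
tool_rot: [2.422, 2.001, -0.0]
ft_force: [0.2, -0.9, -0.7]
grip_width: 0.198
```

Run:
```python
from h import *
st(); to([.516,-.2117,.103],-10.9)
cv2.imwrite('pics/s6.png',cv2.resize(get_image('scene')[190:270,160:240,::-1],(600,600),interpolation=cv2.INTER_CUBIC))
```

```text
9.65 [ 0.5159 -0.2118  0.1055] [ 2.4221e+00  2.0007e+00 -1.0000e-04] F [ 0.17 -0.91 -0.68] g 0.198 q [ 0.86  0.27 -0.59  1.81  0.16  1.12  0.02]
shift [0.0001 0.0001 0.0025] rot [0.     0.0001 0.0003]
```

View pics/s6.png

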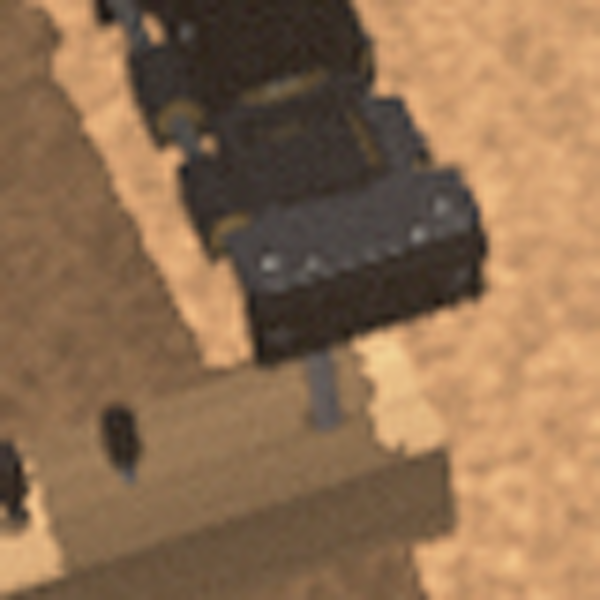

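In the hole (shank entry about 203,246 full-frame). Continue down in 1–1.5 mm steps until contact.

>>> carry_out(
  commands=[
    {"tx": 0,"ty": 0,"tz": 0.001,"rx": 0,"ry": 0,"rz": 0,"jaw": 0},
    {"tx": 0,"ty": 0,"tz": 0.002,"rx": 0,"ry": 0,"rz": 0,"jaw": 0},
  ],
)

```text
time: 9.95
position: [0.516, -0.2118, 0.1036]
tool_rot: [2.422, 2.001, -0.0]
ft_force: [0.0, 0.7, -0.3]
grip_width: 0.199
```

>>> carry_out(
  commands=[
    {"tx": 0,"ty": 0,"tz": 0.001,"rx": 0,"ry": 0,"rz": 0,"jaw": 0},
    {"tx": 0,"ty": 0,"tz": 0.002,"rx": 0,"ry": 0,"rz": 0,"jaw": 0},
  ],
)

```text
time: 10.2
position: [0.5163, -0.2119, 0.1023]
tool_rot: [2.421, 2.0, 0.0]
ft_force: [-0.8, -0.2, 7.1]
grip_width: 0.197
```

>>> carry_out(
  commands=[
    {"tx": 0,"ty": 0,"tz": 0.001,"rx": 0,"ry": 0,"rz": 0,"jaw": 0},
    {"tx": 0,"ty": 0,"tz": 0.002,"rx": 0,"ry": 0,"rz": 0,"jaw": 0},
  ],
)

```text
time: 10.45
position: [0.517, -0.2122, 0.102]
tool_rot: [2.42, 1.999, 0.0]
ft_force: [-3.6, -0.5, 16.3]
grip_width: 0.196
```

>>> carry_out(
  commands=[
    {"tx": 0,"ty": 0,"tz": -0.002,"rx": 0,"ry": 0,"rz": 0,"jaw": 0},
    {"tx": 0,"ty": 0,"tz": -0.002,"rx": 0,"ry": 0,"rz": 0,"jaw": 0.5},
    {"tx": 0,"ty": 0,"tz": -0.002,"rx": 0,"ry": 0,"rz": 0,"jaw": 0.5},
    {"tx": 0,"ty": 0,"tz": -0.002,"rx": 0,"ry": 0,"rz": 0,"jaw": 0.5},
    {"tx": 0,"ty": 0,"tz": -0.002,"rx": 0,"ry": 0,"rz": 0,"jaw": 0.5},
  ],
)

```text
time: 11.08
position: [0.5158, -0.2117, 0.1013]
tool_rot: [-2.422, -2.001, 0.0]
ft_force: [-0.2, -0.2, -0.4]
grip_width: 0.482
```

>>> carry_out(
  commands=[
    {"tx": 0,"ty": 0,"tz": -0.02,"rx": 0,"ry": 0,"rz": 0,"jaw": 0.5},
    {"tx": 0,"ty": 0,"tz": -0.05,"rx": 0,"ry": 0,"rz": 0,"jaw": 0.5},
    {"tx": 0,"ty": 0,"tz": -0.075,"rx": 0,"ry": 0,"rz": 0,"jaw": 0.5},
    {"tx": 0,"ty": 0,"tz": -0.09,"rx": 0,"ry": 0,"rz": 0,"jaw": 0.5},
  ],
)

```text
time: 11.58
position: [0.5168, -0.2119, 0.1943]
tool_rot: [2.42, 1.999, 0.002]
ft_force: [-0.2, -0.5, -1.0]
grip_width: 0.496
```

Run:
```python
from h import *
st(); 
th=-90
for a in (0,-60,-120): print(a); 
ax=np.array([.504,.0872])
to([*(ax+[-.0,-.05]),.19],-10.9)
cv2.imwrite('pics/s7.png',cv2.resize(get_image('scene')[190:270,160:240,::-1],(600,600),interpolation=cv2.INTER_CUBIC))
```

```text
11.575 [ 0.5168 -0.2119  0.1943] [2.4197e+00 1.9989e+00 1.8000e-03] F [-0.17 -0.49 -1.04] g 0.496 q [ 0.88  0.19 -0.6   1.71  0.11  1.28  0.07]
0
-60
-120
shift [ 0.2422 -0.0597  0.0038] rot [0.0031 0.0011 0.0003]
```

View pics/s7.png

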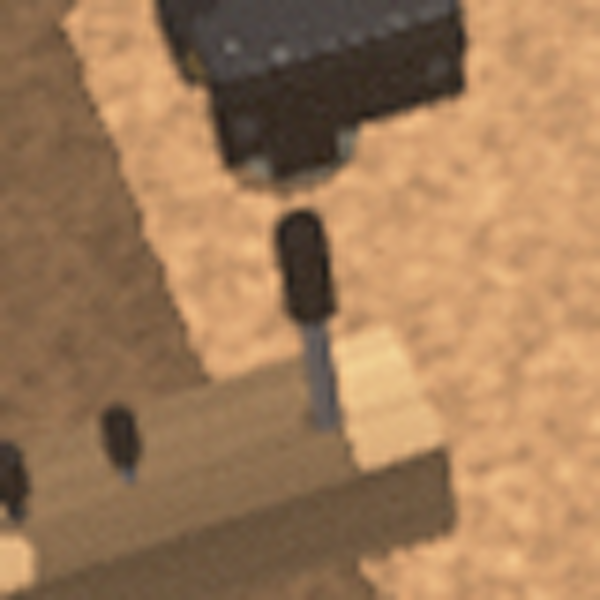

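Run:
```python
from h import *
to([.479,.0439,.112],-10.9)
```

```text
shift [ 0.2444 -0.0866  0.0827] rot [0.0049 0.0017 0.0003]
```

>>> carry_out(
  commands=[
    {"tx": 0.02,"ty": -0.007,"tz": 0,"rx": 0,"ry": 0,"rz": 0,"jaw": 0},
    {"tx": 0.055,"ty": -0.02,"tz": 0,"rx": 0,"ry": 0,"rz": 0,"jaw": 0},
    {"tx": 0.1,"ty": -0.035,"tz": 0.005,"rx": 0,"ry": 0,"rz": 0,"jaw": 0},
    {"tx": 0.15,"ty": -0.053,"tz": 0.02,"rx": 0,"ry": 0,"rz": 0,"jaw": 0},
    {"tx": 0.195,"ty": -0.069,"tz": 0.04,"rx": 0,"ry": 0,"rz": 0,"jaw": 0},
    {"tx": 0.225,"ty": -0.08,"tz": 0.055,"rx": 0,"ry": 0,"rz": 0,"jaw": 0},
    {"tx": 0.24,"ty": -0.085,"tz": 0.07,"rx": 0,"ry": 0,"rz": 0,"jaw": 0},
    {"tx": 0.244,"ty": -0.087,"tz": 0.08,"rx": 0,"ry": 0,"rz": 0,"jaw": 0},
    {"tx": 0.244,"ty": -0.087,"tz": 0.08,"rx": 0,"ry": 0,"rz": 0,"jaw": 0},
    {"tx": 0.244,"ty": -0.087,"tz": 0.08,"rx": 0,"ry": 0,"rz": 0,"jaw": 0},
    {"tx": 0.244,"ty": -0.087,"tz": 0.08,"rx": 0,"ry": 0,"rz": 0,"jaw": 0},
  ],
  grip_force=10,
)

```text
time: 13.0
position: [0.477, 0.0436, 0.112]
tool_rot: [2.423, 1.998, 0.001]
ft_force: [0.2, -0.1, 0.5]
grip_width: 0.005
```

Run:
```python
from h import *
st(); to([.479,.0439,.1],-10.9)
cv2.imwrite('pics/s8.png',cv2.resize(get_image('scene')[120:240,240:360,::-1],(600,600)))
```

```text
13.0 [0.477  0.0436 0.112 ] [2.4231e+00 1.9985e+00 8.0000e-04] F [ 0.15 -0.12  0.48] g 0.005 q [ 0.64  0.1  -0.81  1.98  0.08  1.1  -0.4 ]
shift [0.0007 0.0018 0.012 ] rot [ 0.0009  0.0001 -0.0012]
```

View pics/s8.png

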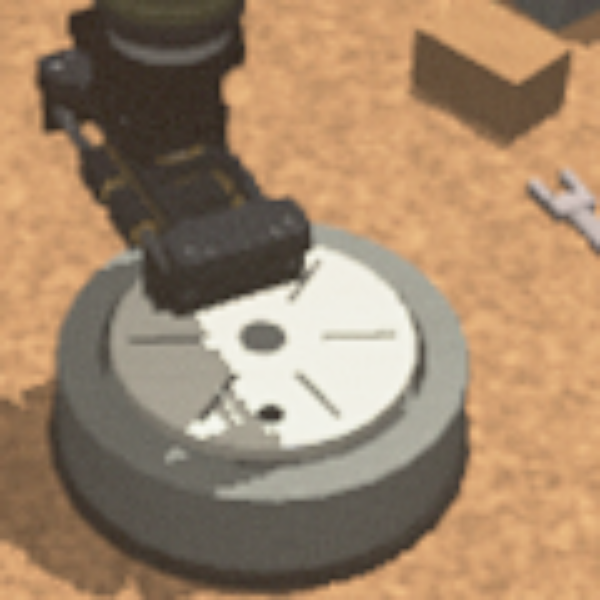

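>>> carry_out(
  commands=[
    {"tx": 0,"ty": 0.001,"tz": 0.007,"rx": 0,"ry": 0,"rz": 0,"jaw": 0},
    {"tx": 0,"ty": 0.001,"tz": 0.014,"rx": 0,"ry": 0,"rz": 0,"jaw": 0},
    {"tx": 0,"ty": 0.001,"tz": 0.017,"rx": 0,"ry": 0,"rz": 0,"jaw": 0},
    {"tx": 0,"ty": 0.001,"tz": 0.017,"rx": 0,"ry": 0,"rz": 0,"jaw": 0},
  ],
)

```text
time: 13.55
position: [0.4772, 0.0442, 0.0941]
tool_rot: [-2.421, -2.0, 0.001]
ft_force: [0.1, 1.4, -0.1]
grip_width: 0.006
```

Run:
```python
from h import *
st(); print(at('scene',292.2,186.8,.0815))
```

```text
13.55 [0.4772 0.0442 0.0941] [-2.4214e+00 -2.0005e+00  1.0000e-03] F [ 0.12  1.4  -0.06] g 0.006 q [ 0.63  0.13 -0.81  1.99  0.11  1.06 -0.42]
[0.50540979 0.08796184 0.0815    ]
```

>>> carry_out(
  commands=[
    {"tx": 0,"ty": 0,"tz": 0.003,"rx": 0,"ry": 0,"rz": 0,"jaw": 0},
    {"tx": 0,"ty": 0,"tz": 0.005,"rx": 0,"ry": 0,"rz": 0,"jaw": 0},
    {"tx": 0,"ty": 0,"tz": 0.005,"rx": 0,"ry": 0,"rz": 0,"jaw": 0},
  ],
)

```text
time: 13.92
position: [0.4774, 0.0441, 0.0894]
tool_rot: [-2.422, -2.001, 0.0]
ft_force: [-0.6, -0.4, 0.4]
grip_width: 0.005
```

>>> carry_out(
  commands=[
    {"tx": 0,"ty": 0,"tz": 0.002,"rx": 0,"ry": 0,"rz": 0,"jaw": 0},
    {"tx": 0,"ty": 0,"tz": 0.003,"rx": 0,"ry": 0,"rz": 0,"jaw": 0},
  ],
)

```text
time: 14.18
position: [0.4775, 0.0441, 0.0864]
tool_rot: [2.422, 2.001, -0.0]
ft_force: [0.3, 0.4, -0.4]
grip_width: 0.004
```

>>> carry_out(
  commands=[
    {"tx": 0,"ty": 0,"tz": 0.001,"rx": 0,"ry": 0,"rz": 0,"jaw": 0},
    {"tx": 0,"ty": 0,"tz": 0.002,"rx": 0,"ry": 0,"rz": 0,"jaw": 0},
  ],
)

```text
time: 14.42
position: [0.4775, 0.0441, 0.0845]
tool_rot: [2.422, 2.001, -0.0]
ft_force: [0.2, 0.3, -0.8]
grip_width: 0.007
```

>>> carry_out(
  commands=[
    {"tx": 0,"ty": 0,"tz": 0.001,"rx": 0,"ry": 0,"rz": 0,"jaw": 0},
    {"tx": 0,"ty": 0,"tz": 0.002,"rx": 0,"ry": 0,"rz": 0,"jaw": 0},
  ],
)

```text
time: 14.68
position: [0.4775, 0.0441, 0.0824]
tool_rot: [2.422, 2.001, -0.0]
ft_force: [0.4, -0.4, 0.1]
grip_width: 0.007
```

>>> carry_out(
  commands=[
    {"tx": 0,"ty": 0,"tz": 0.001,"rx": 0,"ry": 0,"rz": 0,"jaw": 0},
    {"tx": 0,"ty": 0,"tz": 0.0015,"rx": 0,"ry": 0,"rz": 0,"jaw": 0},
  ],
)

```text
time: 14.92
position: [0.4775, 0.0441, 0.0809]
tool_rot: [-2.422, -2.001, 0.0]
ft_force: [-1.3, 0.3, -0.7]
grip_width: 0.005
```

>>> carry_out(
  commands=[
    {"tx": 0,"ty": 0,"tz": 0.001,"rx": 0,"ry": 0,"rz": 0,"jaw": 0},
    {"tx": 0,"ty": 0,"tz": 0.0015,"rx": 0,"ry": 0,"rz": 0,"jaw": 0},
  ],
)

```text
time: 15.18
position: [0.4775, 0.0441, 0.0795]
tool_rot: [2.422, 2.001, -0.0]
ft_force: [0.6, 0.6, -0.3]
grip_width: 0.005
```

>>> carry_out(
  commands=[
    {"tx": 0,"ty": 0,"tz": 0.001,"rx": 0,"ry": 0,"rz": 0,"jaw": 0},
    {"tx": 0,"ty": 0,"tz": 0.0015,"rx": 0,"ry": 0,"rz": 0,"jaw": 0},
  ],
)

```text
time: 15.42
position: [0.4776, 0.0441, 0.0781]
tool_rot: [2.422, 2.001, -0.0]
ft_force: [-0.4, -0.6, 1.1]
grip_width: 0.003
```

>>> carry_out(
  commands=[
    {"tx": 0,"ty": 0,"tz": 0.0,"rx": 0,"ry": 0,"rz": 0,"jaw": 0},
  ],
)

```text
time: 15.55
position: [0.4776, 0.044, 0.0781]
tool_rot: [2.422, 2.001, -0.0]
ft_force: [0.2, -0.4, 0.9]
grip_width: 0.005
```

>>> carry_out(
  commands=[
    {"tx": 0,"ty": 0,"tz": 0.001,"rx": 0,"ry": 0,"rz": 0,"jaw": 0},
    {"tx": 0,"ty": 0,"tz": 0.0015,"rx": 0,"ry": 0,"rz": 0,"jaw": 0},
  ],
)

```text
time: 15.8
position: [0.4776, 0.044, 0.0766]
tool_rot: [2.422, 2.0, 0.0]
ft_force: [-0.2, -0.5, 1.8]
grip_width: 0.01
```

>>> carry_out(
  commands=[
    {"tx": 0,"ty": 0,"tz": 0.001,"rx": 0,"ry": 0,"rz": 0,"jaw": 0},
    {"tx": 0,"ty": 0,"tz": 0.001,"rx": 0,"ry": 0,"rz": 0,"jaw": 0},
  ],
)

```text
time: 16.05
position: [0.4776, 0.044, 0.0756]
tool_rot: [2.422, 2.001, -0.0]
ft_force: [-0.7, -0.5, 2.3]
grip_width: 0.006
```

>>> carry_out(
  commands=[
    {"tx": 0,"ty": 0,"tz": 0,"rx": 0,"ry": 0,"rz": 0,"jaw": 0},
  ],
)

```text
time: 16.18
position: [0.4776, 0.044, 0.0756]
tool_rot: [2.422, 2.001, -0.0]
ft_force: [-0.5, -0.6, 3.5]
grip_width: 0.003
```

>>> carry_out(
  commands=[
    {"tx": 0,"ty": 0,"tz": 0,"rx": 0,"ry": 0,"rz": 0,"jaw": 0},
  ],
)

```text
time: 16.3
position: [0.4776, 0.044, 0.0756]
tool_rot: [2.422, 2.0, -0.0]
ft_force: [-0.2, -0.1, 3.0]
grip_width: 0.004
```

Run:
```python
from h import *
st()
s=ctrl.get_state(); p=s['position'][:2]; ax=np.array([.5045,.0875])
d=p-ax; r=np.hypot(*d); a0=np.arctan2(d[1],d[0]); print('r',r,np.degrees(a0))
R=Ro.from_rotvec(s['tool_rot']); print(np.round(R.as_matrix(),4))
# relative rows in tool axes for each 10 deg
for k in range(0,37):
  a=a0+np.radians(10*k); q=ax+r*np.array([np.cos(a),np.sin(a)])-p
  t=R.inv().apply([*q,0]); print(10*k,np.round(t[:2],4))
```

```text
16.3 [0.4776 0.044  0.0756] [ 2.4220e+00  2.0005e+00 -1.0000e-04] F [-0.18 -0.15  2.97] g 0.004 q [ 0.62  0.16 -0.81  2.01  0.13  1.03 -0.44]
r 0.051143610090898996 -121.75972706927868
[[ 1.889e-01  9.820e-01  1.000e-04]
 [ 9.820e-01 -1.889e-01 -2.000e-04]
 [-2.000e-04  1.000e-04 -1.000e+00]]
0 [0. 0.]
10 [-0.0024  0.0086]
20 [-0.0033  0.0174]
30 [-0.0027  0.0263]
40 [-0.0005  0.035 ]
50 [0.0031 0.0431]
60 [0.0081 0.0505]
70 [0.0143 0.0569]
80 [0.0215 0.0621]
90 [0.0296 0.066 ]
100 [0.0381 0.0684]
110 [0.047  0.0694]
120 [0.0559 0.0687]
130 [0.0645 0.0665]
140 [0.0727 0.0629]
150 [0.0801 0.0579]
160 [0.0865 0.0517]
170 [0.0917 0.0445]
180 [0.0956 0.0364]
190 [0.098  0.0279]
200 [0.0989 0.019 ]
210 [0.0983 0.0101]
220 [0.0961 0.0015]
230 [ 0.0925 -0.0067]
240 [ 0.0875 -0.0141]
250 [ 0.0813 -0.0205]
260 [ 0.074  -0.0257]
270 [ 0.066  -0.0296]
280 [ 0.0574 -0.032 ]
290 [ 0.0486 -0.0329]
300 [ 0.0397 -0.0323]
310 [ 0.031  -0.0301]
320 [ 0.0229 -0.0265]
330 [ 0.0155 -0.0215]
340 [ 0.0091 -0.0152]
350 [ 0.0039 -0.008 ]
360 [ 0. -0.]
```

```bash
cat > arc.py <<'E'
import numpy as np
r=.05114
def rows(a_start,angs,psi0=-121.76,yaw=-10.9):
    # tool x dir world angle = yaw+90 ; tool y dir angle = yaw
    for a in angs:
        f=lambda q:r*np.array([np.cos(np.radians(psi0+q)),np.sin(np.radians(psi0+q))])
        w=f(a)-f(a_start)
        x=[np.cos(np.radians(yaw+90)),np.sin(np.radians(yaw+90))];y=[np.cos(np.radians(yaw)),np.sin(np.radians(yaw))]
        print(a,np.round([w@x,w@y],4))
E
python3 -c "
from arc import *
rows(0,[3,8,16,27,40,55,70,85,100,115,130,145]);print();rows(145,range(160,340,15));print()
rows(325,range(340,520,15))
print();rows(505,[520,536,553,571,590,609,628])"
```

```text
3 [-0.0009  0.0025]
8 [-0.0021  0.0068]
16 [-0.0032  0.0139]
27 [-0.0031  0.0237]
40 [-0.0005  0.035 ]
55 [0.0055 0.0469]
70 [0.0143 0.0569]
85 [0.0255 0.0642]
100 [0.0382 0.0684]
115 [0.0515 0.0692]
130 [0.0646 0.0665]
145 [0.0765 0.0605]

160 [ 0.01   -0.0089]
175 [ 0.0173 -0.02  ]
190 [ 0.0215 -0.0327]
205 [ 0.0223 -0.046 ]
220 [ 0.0196 -0.0591]
235 [ 0.0136 -0.071 ]
250 [ 0.0048 -0.081 ]
265 [-0.0064 -0.0883]
280 [-0.0191 -0.0926]
295 [-0.0324 -0.0933]
310 [-0.0455 -0.0906]
325 [-0.0574 -0.0847]

340 [-0.01    0.0089]
355 [-0.0173  0.02  ]
370 [-0.0215  0.0327]
385 [-0.0223  0.046 ]
400 [-0.0196  0.0591]
415 [-0.0136  0.071 ]
430 [-0.0048  0.081 ]
445 [0.0064 0.0883]
460 [0.0191 0.0926]
475 [0.0324 0.0933]
490 [0.0455 0.0906]
505 [0.0574 0.0847]

520 [ 0.01   -0.0089]
536 [ 0.0177 -0.0208]
553 [ 0.022  -0.0353]
571 [ 0.0216 -0.0513]
590 [ 0.016  -0.0672]
609 [ 0.0054 -0.0804]
628 [-0.0088 -0.0895]
```

>>> carry_out(
  commands=[
    {"tx": -0.0009,"ty": 0.0025,"tz": 0,"rx": 0,"ry": 0,"rz": 0,"jaw": 0},
    {"tx": -0.0021,"ty": 0.0068,"tz": 0,"rx": 0,"ry": 0,"rz": 0,"jaw": 0},
    {"tx": -0.0032,"ty": 0.0139,"tz": 0,"rx": 0,"ry": 0,"rz": 0,"jaw": 0},
    {"tx": -0.0031,"ty": 0.0237,"tz": 0,"rx": 0,"ry": 0,"rz": 0,"jaw": 0},
    {"tx": -0.0005,"ty": 0.035,"tz": 0,"rx": 0,"ry": 0,"rz": 0,"jaw": 0},
    {"tx": 0.0055,"ty": 0.0469,"tz": 0,"rx": 0,"ry": 0,"rz": 0,"jaw": 0},
  ],
)

```text
time: 17.05
position: [0.5257, 0.0405, 0.0755]
tool_rot: [2.423, 2.0, 0.0]
ft_force: [0.4, 0.8, 3.6]
grip_width: 0.01
```

Run:
```python
from h import *
from arc import *
st()
rows(55,range(70,250,15))
```

```text
17.05 [0.5257 0.0405 0.0755] [2.4227e+00 1.9998e+00 1.0000e-04] F [0.36 0.81 3.6 ] g 0.01 q [ 0.57  0.27 -0.78  1.9   0.22  1.05 -0.49]
70 [0.0089 0.01  ]
85 [0.02   0.0173]
100 [0.0327 0.0215]
115 [0.046  0.0223]
130 [0.0591 0.0196]
145 [0.071  0.0136]
160 [0.081  0.0048]
175 [ 0.0883 -0.0064]
190 [ 0.0926 -0.0191]
205 [ 0.0933 -0.0324]
220 [ 0.0906 -0.0455]
235 [ 0.0847 -0.0574]
```

>>> carry_out(
  commands=[
    {"tx": 0.0089,"ty": 0.01,"tz": 0,"rx": 0,"ry": 0,"rz": 0,"jaw": 0},
    {"tx": 0.02,"ty": 0.0173,"tz": 0,"rx": 0,"ry": 0,"rz": 0,"jaw": 0},
    {"tx": 0.0327,"ty": 0.0215,"tz": 0,"rx": 0,"ry": 0,"rz": 0,"jaw": 0},
    {"tx": 0.046,"ty": 0.0223,"tz": 0,"rx": 0,"ry": 0,"rz": 0,"jaw": 0},
    {"tx": 0.0591,"ty": 0.0196,"tz": 0,"rx": 0,"ry": 0,"rz": 0,"jaw": 0},
    {"tx": 0.071,"ty": 0.0136,"tz": 0,"rx": 0,"ry": 0,"rz": 0,"jaw": 0},
    {"tx": 0.081,"ty": 0.0048,"tz": 0,"rx": 0,"ry": 0,"rz": 0,"jaw": 0},
    {"tx": 0.0883,"ty": -0.0064,"tz": 0,"rx": 0,"ry": 0,"rz": 0,"jaw": 0},
    {"tx": 0.0926,"ty": -0.0191,"tz": 0,"rx": 0,"ry": 0,"rz": 0,"jaw": 0},
    {"tx": 0.0933,"ty": -0.0324,"tz": 0,"rx": 0,"ry": 0,"rz": 0,"jaw": 0},
    {"tx": 0.0906,"ty": -0.0455,"tz": 0,"rx": 0,"ry": 0,"rz": 0,"jaw": 0},
    {"tx": 0.0847,"ty": -0.0574,"tz": 0,"rx": 0,"ry": 0,"rz": 0,"jaw": 0},
  ],
)

```text
time: 18.55
position: [0.4833, 0.1342, 0.0755]
tool_rot: [2.422, 2.0, -0.001]
ft_force: [1.1, -1.2, 3.1]
grip_width: 0.002
```

Run:
```python
from h import *
from arc import *
st()
cv2.imwrite('pics/s9.png',cv2.resize(get_image('scene')[120:240,240:360,::-1],(600,600)))
rows(235,range(250,430,15))
```

```text
18.55 [0.4833 0.1342 0.0755] [ 2.4219e+00  2.0003e+00 -7.0000e-04] F [ 1.08 -1.24  3.09] g 0.002 q [ 0.45  0.22 -0.84  1.96  0.19  1.04 -0.67]
250 [-0.0089 -0.01  ]
265 [-0.02   -0.0173]
280 [-0.0327 -0.0215]
295 [-0.046  -0.0223]
310 [-0.0591 -0.0196]
325 [-0.071  -0.0136]
340 [-0.081  -0.0048]
355 [-0.0883  0.0064]
370 [-0.0926  0.0191]
385 [-0.0933  0.0324]
400 [-0.0906  0.0455]
415 [-0.0847  0.0574]
```

View pics/s9.png

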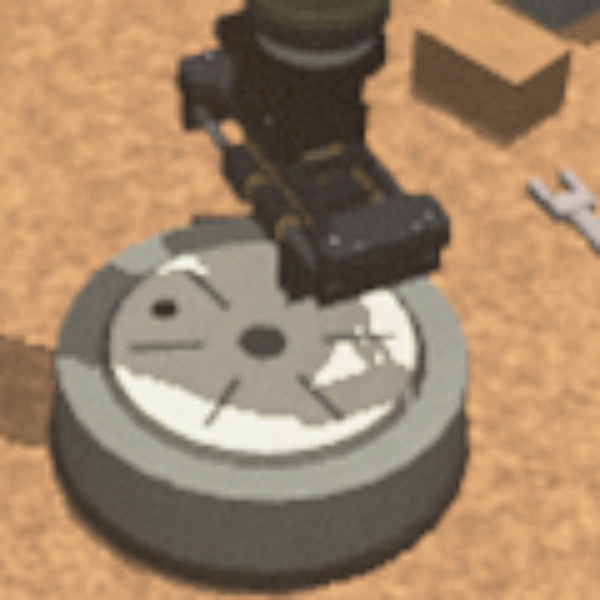

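Run:
```python
from h import *
p=at('scene',272.2,181.2,.0755); d=p[:2]-[.5045,.0875]; print(p,np.hypot(*d),np.degrees(np.arctan2(d[1],d[0])))
```

```text
[0.44806374 0.0596321  0.0755    ] 0.06294180561265088 -153.7201083692222
```

No slip: the hole has turned ~238° (r = 63 mm), same as the fingertip. Continue.

>>> carry_out(
  commands=[
    {"tx": -0.0089,"ty": -0.01,"tz": 0,"rx": 0,"ry": 0,"rz": 0,"jaw": 0},
    {"tx": -0.02,"ty": -0.0173,"tz": 0,"rx": 0,"ry": 0,"rz": 0,"jaw": 0},
    {"tx": -0.0327,"ty": -0.0215,"tz": 0,"rx": 0,"ry": 0,"rz": 0,"jaw": 0},
    {"tx": -0.046,"ty": -0.0223,"tz": 0,"rx": 0,"ry": 0,"rz": 0,"jaw": 0},
    {"tx": -0.0591,"ty": -0.0196,"tz": 0,"rx": 0,"ry": 0,"rz": 0,"jaw": 0},
    {"tx": -0.071,"ty": -0.0136,"tz": 0,"rx": 0,"ry": 0,"rz": 0,"jaw": 0},
    {"tx": -0.081,"ty": -0.0048,"tz": 0,"rx": 0,"ry": 0,"rz": 0,"jaw": 0},
    {"tx": -0.0883,"ty": 0.0064,"tz": 0,"rx": 0,"ry": 0,"rz": 0,"jaw": 0},
    {"tx": -0.0926,"ty": 0.0191,"tz": 0,"rx": 0,"ry": 0,"rz": 0,"jaw": 0},
    {"tx": -0.0933,"ty": 0.0324,"tz": 0,"rx": 0,"ry": 0,"rz": 0,"jaw": 0},
    {"tx": -0.0906,"ty": 0.0455,"tz": 0,"rx": 0,"ry": 0,"rz": 0,"jaw": 0},
    {"tx": -0.0847,"ty": 0.0574,"tz": 0,"rx": 0,"ry": 0,"rz": 0,"jaw": 0},
  ],
)

```text
time: 20.1
position: [0.5257, 0.041, 0.0754]
tool_rot: [-2.422, -2.001, -0.0]
ft_force: [-0.9, 0.3, 3.0]
grip_width: 0.005
```

Run:
```python
from h import *
from arc import *
st()
rows(415,[430,446,463,481,500,519,538,557,576,595])
```

```text
20.1 [0.5257 0.041  0.0754] [-2.4220e+00 -2.0005e+00 -2.0000e-04] F [-0.93  0.27  3.03] g 0.005 q [ 0.56  0.27 -0.77  1.9   0.21  1.05 -0.49]
430 [0.0089 0.01  ]
446 [0.0208 0.0177]
463 [0.0353 0.022 ]
481 [0.0513 0.0216]
500 [0.0672 0.016 ]
519 [0.0804 0.0054]
538 [ 0.0895 -0.0088]
557 [ 0.0934 -0.0253]
576 [ 0.0917 -0.0421]
595 [ 0.0847 -0.0574]
```

>>> carry_out(
  commands=[
    {"tx": 0.0089,"ty": 0.01,"tz": 0,"rx": 0,"ry": 0,"rz": 0,"jaw": 0},
    {"tx": 0.0208,"ty": 0.0177,"tz": 0,"rx": 0,"ry": 0,"rz": 0,"jaw": 0},
    {"tx": 0.0353,"ty": 0.022,"tz": 0,"rx": 0,"ry": 0,"rz": 0,"jaw": 0},
    {"tx": 0.0513,"ty": 0.0216,"tz": 0,"rx": 0,"ry": 0,"rz": 0,"jaw": 0},
    {"tx": 0.0672,"ty": 0.016,"tz": 0,"rx": 0,"ry": 0,"rz": 0,"jaw": 0},
    {"tx": 0.0804,"ty": 0.0054,"tz": 0,"rx": 0,"ry": 0,"rz": 0,"jaw": 0},
    {"tx": 0.0895,"ty": -0.0088,"tz": 0,"rx": 0,"ry": 0,"rz": 0,"jaw": 0},
    {"tx": 0.0934,"ty": -0.0253,"tz": -0.015,"rx": 0,"ry": 0,"rz": 0,"jaw": 0},
    {"tx": 0.0917,"ty": -0.0421,"tz": -0.035,"rx": 0,"ry": 0,"rz": 0,"jaw": 0},
    {"tx": 0.0847,"ty": -0.0574,"tz": -0.06,"rx": 0,"ry": 0,"rz": 0,"jaw": 0},
    {"tx": 0.08,"ty": -0.062,"tz": -0.08,"rx": 0,"ry": 0,"rz": 0,"jaw": 0},
    {"tx": 0.08,"ty": -0.062,"tz": -0.09,"rx": 0,"ry": 0,"rz": 0,"jaw": 0},
  ],
)

```text
time: 21.6
position: [0.4777, 0.1306, 0.1658]
tool_rot: [2.422, 1.999, -0.002]
ft_force: [-0.5, 0.3, 0.7]
grip_width: 0.005
```

Run:
```python
from h import *
st()
a=get_image('scene')[:,:,::-1];b=get_image('scene')[:,:,::-1]
cv2.imwrite('pics/s10.png',np.hstack([cv2.resize(i[160:240,240:345],(400,305)) for i in(a,b)]))
```

```text
21.6 [0.4777 0.1306 0.1658] [ 2.4216e+00  1.9991e+00 -1.9000e-03] F [-0.55  0.28  0.66] g 0.005 q [ 0.5   0.08 -0.85  1.88  0.07  1.21 -0.56]
```

View pics/s10.png

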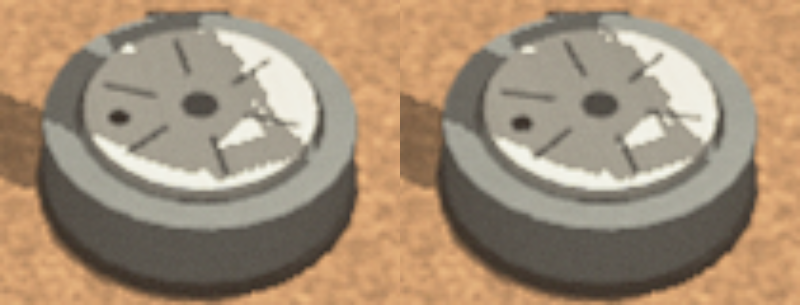

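It is coasting counter-clockwise by itself (hole moved from (118,117) to (521-400,124) within 0.05 s). Wait for rest.

>>> carry_out(
  commands=[
    {"tx": 0,"ty": 0,"tz": 0,"rx": 0,"ry": 0,"rz": 0,"jaw": 0},
    {"tx": 0,"ty": 0,"tz": 0,"rx": 0,"ry": 0,"rz": 0,"jaw": 0},
    {"tx": 0,"ty": 0,"tz": 0,"rx": 0,"ry": 0,"rz": 0,"jaw": 0},
    {"tx": 0,"ty": 0,"tz": 0,"rx": 0,"ry": 0,"rz": 0,"jaw": 0},
    {"tx": 0,"ty": 0,"tz": 0,"rx": 0,"ry": 0,"rz": 0,"jaw": 0},
    {"tx": 0,"ty": 0,"tz": 0,"rx": 0,"ry": 0,"rz": 0,"jaw": 0},
    {"tx": 0,"ty": 0,"tz": 0,"rx": 0,"ry": 0,"rz": 0,"jaw": 0},
    {"tx": 0,"ty": 0,"tz": 0,"rx": 0,"ry": 0,"rz": 0,"jaw": 0},
    {"tx": 0,"ty": 0,"tz": 0,"rx": 0,"ry": 0,"rz": 0,"jaw": 0},
    {"tx": 0,"ty": 0,"tz": 0,"rx": 0,"ry": 0,"rz": 0,"jaw": 0},
    {"tx": 0,"ty": 0,"tz": 0,"rx": 0,"ry": 0,"rz": 0,"jaw": 0},
    {"tx": 0,"ty": 0,"tz": 0,"rx": 0,"ry": 0,"rz": 0,"jaw": 0},
  ],
)

```text
time: 23.2
position: [0.4788, 0.1309, 0.1655]
tool_rot: [2.422, 2.001, -0.0]
ft_force: [-0.7, 0.0, -0.3]
grip_width: 0.007
```

>>> carry_out(
  commands=[
    {"tx": 0,"ty": 0,"tz": 0,"rx": 0,"ry": 0,"rz": 0,"jaw": 0},
    {"tx": 0,"ty": 0,"tz": 0,"rx": 0,"ry": 0,"rz": 0,"jaw": 0},
    {"tx": 0,"ty": 0,"tz": 0,"rx": 0,"ry": 0,"rz": 0,"jaw": 0},
    {"tx": 0,"ty": 0,"tz": 0,"rx": 0,"ry": 0,"rz": 0,"jaw": 0},
    {"tx": 0,"ty": 0,"tz": 0,"rx": 0,"ry": 0,"rz": 0,"jaw": 0},
    {"tx": 0,"ty": 0,"tz": 0,"rx": 0,"ry": 0,"rz": 0,"jaw": 0},
    {"tx": 0,"ty": 0,"tz": 0,"rx": 0,"ry": 0,"rz": 0,"jaw": 0},
    {"tx": 0,"ty": 0,"tz": 0,"rx": 0,"ry": 0,"rz": 0,"jaw": 0},
    {"tx": 0,"ty": 0,"tz": 0,"rx": 0,"ry": 0,"rz": 0,"jaw": 0},
    {"tx": 0,"ty": 0,"tz": 0,"rx": 0,"ry": 0,"rz": 0,"jaw": 0},
    {"tx": 0,"ty": 0,"tz": 0,"rx": 0,"ry": 0,"rz": 0,"jaw": 0},
    {"tx": 0,"ty": 0,"tz": 0,"rx": 0,"ry": 0,"rz": 0,"jaw": 0},
  ],
)

```text
time: 24.7
position: [0.4789, 0.1309, 0.1655]
tool_rot: [2.422, 2.001, -0.0]
ft_force: [0.5, -0.6, 1.0]
grip_width: 0.005
```

>>> carry_out(
  commands=[
    {"tx": 0,"ty": 0,"tz": 0,"rx": 0,"ry": 0,"rz": 0,"jaw": 0},
    {"tx": 0,"ty": 0,"tz": 0,"rx": 0,"ry": 0,"rz": 0,"jaw": 0},
    {"tx": 0,"ty": 0,"tz": 0,"rx": 0,"ry": 0,"rz": 0,"jaw": 0},
    {"tx": 0,"ty": 0,"tz": 0,"rx": 0,"ry": 0,"rz": 0,"jaw": 0},
    {"tx": 0,"ty": 0,"tz": 0,"rx": 0,"ry": 0,"rz": 0,"jaw": 0},
    {"tx": 0,"ty": 0,"tz": 0,"rx": 0,"ry": 0,"rz": 0,"jaw": 0},
    {"tx": 0,"ty": 0,"tz": 0,"rx": 0,"ry": 0,"rz": 0,"jaw": 0},
    {"tx": 0,"ty": 0,"tz": 0,"rx": 0,"ry": 0,"rz": 0,"jaw": 0},
    {"tx": 0,"ty": 0,"tz": 0,"rx": 0,"ry": 0,"rz": 0,"jaw": 0},
    {"tx": 0,"ty": 0,"tz": 0,"rx": 0,"ry": 0,"rz": 0,"jaw": 0},
    {"tx": 0,"ty": 0,"tz": 0,"rx": 0,"ry": 0,"rz": 0,"jaw": 0},
    {"tx": 0,"ty": 0,"tz": 0,"rx": 0,"ry": 0,"rz": 0,"jaw": 0},
  ],
)

```text
time: 26.2
position: [0.4788, 0.1309, 0.1655]
tool_rot: [2.422, 2.001, -0.0]
ft_force: [0.2, 0.0, 0.1]
grip_width: 0.005
```

Run:
```python
from h import *
st()
a=get_image('scene')[:,:,::-1]; cv2.imwrite('pics/s11.png',a); np.save('a.npy',a)
```

```text
26.2 [0.4788 0.1309 0.1655] [ 2.4221e+00  2.0007e+00 -2.0000e-04] F [0.22 0.01 0.05] g 0.005 q [ 0.5   0.09 -0.85  1.87  0.07  1.21 -0.56]
```

>>> carry_out(
  commands=[
    {"tx": 0,"ty": 0,"tz": 0,"rx": 0,"ry": 0,"rz": 0,"jaw": 0},
    {"tx": 0,"ty": 0,"tz": 0,"rx": 0,"ry": 0,"rz": 0,"jaw": 0},
    {"tx": 0,"ty": 0,"tz": 0,"rx": 0,"ry": 0,"rz": 0,"jaw": 0},
    {"tx": 0,"ty": 0,"tz": 0,"rx": 0,"ry": 0,"rz": 0,"jaw": 0},
    {"tx": 0,"ty": 0,"tz": 0,"rx": 0,"ry": 0,"rz": 0,"jaw": 0},
    {"tx": 0,"ty": 0,"tz": 0,"rx": 0,"ry": 0,"rz": 0,"jaw": 0},
    {"tx": 0,"ty": 0,"tz": 0,"rx": 0,"ry": 0,"rz": 0,"jaw": 0},
    {"tx": 0,"ty": 0,"tz": 0,"rx": 0,"ry": 0,"rz": 0,"jaw": 0},
  ],
)

```text
time: 27.25
position: [0.4788, 0.1309, 0.1655]
tool_rot: [2.422, 2.001, -0.0]
ft_force: [0.2, 0.5, 1.3]
grip_width: 0.006
```

Run:
```python
from h import *
b=get_image('scene')[:,:,::-1]; a=np.load('a.npy')
print('diff',np.abs(a.astype(int)-b)[150:240,240:345].max(), np.abs(a.astype(int)-b)[150:240,240:345].mean(), np.abs(a.astype(int)-b)[300:400,300:450].mean())
cv2.imwrite('pics/s12.png',np.hstack([cv2.resize(b[160:240,240:345],(400,305)),cv2.resize(b[190:270,140:245],(400,305))]))
```

```text
diff 14 1.9791181657848325 2.1434
```

View pics/s12.png

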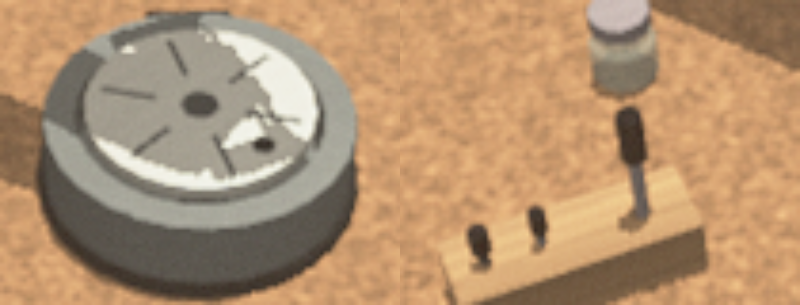

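View pics/s11.png

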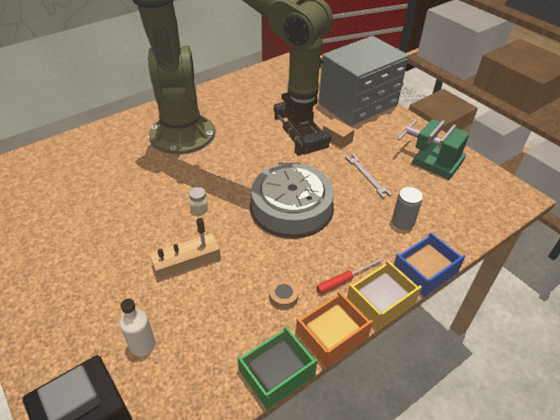

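The two pictures 1 s apart differ only by noise, so the platen is at rest, with its hole at about (309,197). The pin stands upright in the block at about (203,233), and the bystanders are where they were. Handing in.

```bash
python3 -c "
from bench import ctrl
print(ctrl.close_job())"
```

```text
the job is handed in; nothing more can be done
None
```

The job is done and handed in at about 27 s of the 72 s allowed.

- **Pin:** I drew it straight out and lowered it into the block's free hole until it bottomed. The tool tip was then at 0.102 m, the height worked out for fully down. The push peaked at about 16 N. It stands upright in the last picture.
- **Platen height:** I felt for the face with shut fingertips and found it at about 0.079 m. My estimate from the picture was 0.0815 m, about 2.5 mm higher, so I went by the touch.
- **Turning:** I pressed about 3 mm deep at about 3 N, well short of the 8 mm where it rubs. I swept about 540° counter-clockwise. A mid-way picture put the platen at about 238° against 236° for the fingertip, so it was not slipping; I did not check slip again after that.
- **Run-on:** After lifting off in the last swipe, the platen kept turning counter-clockwise by itself. It came to rest, with two pictures 1 s apart differing only by noise.
- **End state:** The arm is clear, about 90 mm above the platen. The other things on the bench look unmoved.

No check failed. One force reading in the last second was 1.3 N with nothing touching; free-air readings throughout varied by up to about 1.5 N. `carry_out` refused my first call as "invalid input" before anything moved; the next call, with all seven values in each row, went through.

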